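# Open the safety-capped medicine bottle in the one-handed corner stop

### The job

Bring the square amber medicine bottle, standing upright and still closed, to the wooden corner fence and push it squarely and flush into its inner corner, touching both walls. With the bottle kept in that corner, press its white push-and-turn safety cap down, twist it anticlockwise (seen from above) until it comes free, and lift it straight up. Finish while still holding the cap in the gripper, well clear above the open bottle; do not tip the bottle or disturb the other things on the table.

Things in the scene. Friction and masses are not known exactly. Their poses are not given: they have to be found in the camera images.
- bottle: Loose square amber medicine bottle, about 0.3 kg: body 62 x 62 mm, 51 mm tall, round neck (28.6 mm diameter, lugs out to 39 mm) up to 80 mm; with the cap 94 mm. Origin: centre of its underside; z up; x, y square to its sides. With the cap locked it can be lifted by the cap; pushed or dragged high up it tips. Seated, its origin is 31 mm from each wall face.
- cap: White 12-sided push-and-turn cap, 48 mm across flats, 32 mm tall, red mark on top along its x. Origin: centre of its underside; z up; flats face x and every 30 degrees on. Locked: origin 62 mm above the bottle's, x along the bottle's x, 1 mm and 5 degrees of play, 11 mm gap from its lower edge to the bottle's shoulder. Unpressed it does not turn.
- fence: Wooden L-shaped corner fence fixed to the table, walls 40 mm high, 18 mm thick. Origin: inner corner at table height. Inner faces: plane x = 0 (y from -110 mm to 0) and plane y = 0 (x from -110 mm to 0); the bottle belongs on the -x, -y side, its origin at x = y = -31 mm. z up.
- organizer: Bystander: loose clear acrylic pill organizer, seven compartments in a row along its y, 55 x 200 x 30 mm. Origin: centre of its underside.
- flashlight: Bystander: loose silver aluminium flashlight with a sliding switch, lying along its x, 135 mm long, 40 mm thick at the head (+x). Origin: on the underside, 75 mm from the tail.
- coaster: Bystander: loose round wooden coaster, 96 mm diameter, 10 mm thick, with the mug on it. Origin: centre of its underside.
- mug: Bystander: blue mug standing on the coaster, 76 mm diameter, 88 mm tall, handle to its +y. Origin: centre of its underside.
- glasses_case: Bystander: loose dark brown glasses case, 65 x 160 x 36 mm, long along its y. Origin: centre of its underside.
- liner (a joint): Spring in the cap: how far (m) the cap is pressed down, 0 when locked. 4 N at 0 and 1.2 N more per mm. Pressed 5.5 mm or more (about 11 N; hard stop at 7 mm) the cap can turn; 60 degrees anticlockwise seen from above (45 to 75 will do) brings it to gaps in the neck's lugs, where it lifts straight off. Off the bottle it reads -0.002.
- carousel_mark (a point): Bystander: point on the turntable of the spice carousel, 30 mm from its axis, 28 mm up. The carousel turns freely, is 250 mm across and 200 mm tall, carries five round empty pill bottles and stands at the far left. Leave it alone.
Things that resemble listed ones, but are neither listed nor needed, are in the scene too. There is more than one size of the bottle; the one meant has the size given above.

How it is judged (in metres and radians):
On the way, in this order (a step that is already met when the one before it is completed fails the run):
1. the closed bottle stands square and flush in the fence corner, cap still locked (x of bottle in the frame of fence between -0.034 and -0.028 m and y of bottle in the frame of fence between -0.034 and -0.028 m and z of bottle in the frame of fence below 0.004 m and angle between bottle's own z axis and vertical below 0.1 rad and (angle between the x axis of bottle and the x axis of fence, either way round below 0.07 rad or angle between the x axis of bottle and the y axis of fence, either way round below 0.07 rad) and angle between the x axis of cap and the x axis of bottle, either way round below 0.25 rad and z of cap in the frame of bottle below 0.066 m), for 0.2 s.
2. the cap, pressed down on the bottle in the corner, is turned out of its lock (x of bottle in the frame of fence between -0.036 and -0.028 m and y of bottle in the frame of fence between -0.036 and -0.028 m and z of bottle in the frame of fence below 0.004 m and angle between bottle's own z axis and vertical below 0.1 rad and (angle between the x axis of bottle and the x axis of fence, either way round below 0.12 rad or angle between the x axis of bottle and the y axis of fence, either way round below 0.12 rad) and angle between the x axis of cap and the x axis of bottle, either way round above 0.65 rad and z of cap in the frame of bottle below 0.066 m), for 0.05 s.
At the end, for the whole second after the job is handed in: Bottle upright in the corner, sides within 5 mm of both walls and 0.12 rad of square (3 mm, 0.07 rad when first seated, cap locked); cap at rest in the gripper, level within 0.3 rad, lower edge 15 mm or more above the neck and within 30 mm of over the bottle's centre, not touching it (x of bottle in the frame of fence between -0.036 and -0.028 m and y of bottle in the frame of fence between -0.036 and -0.028 m and z of bottle in the frame of fence below 0.004 m and angle between bottle's own z axis and vertical below 0.1 rad and (angle between the x axis of bottle and the x axis of fence, either way round below 0.12 rad or angle between the x axis of bottle and the y axis of fence, either way round below 0.12 rad) and z of cap in the frame of bottle above 0.095 m and horizontal distance between cap and bottle below 0.03 m and contact force between cap and the fingers above 2 N and contact force between cap and bottle below 0.05 N and angle between cap's own z axis and vertical below 0.3 rad and linear speed of cap below 0.03 m/s and linear speed of bottle below 0.02 m/s); the arm keeps its last pose, push and grip.
It fails at once if the bottle is tipped (angle between bottle's own z axis and vertical above 0.35 rad).
It fails at once if a bystander is disturbed (moved over 20 mm, or the carousel turned) (distance of any of organizer, flashlight, coaster, mug, glasses_case from where it was at the start of the episode above 0.02 m or distance of carousel_mark from where it was at the start of the episode above 0.008 m).
It fails at once if the cap is forced round in its lock without being pressed down (angle between the x axis of cap and the x axis of bottle, either way round between 0.3 and 0.5 rad and z of cap in the frame of bottle between 0.0585 and 0.07 m).
It also fails if it takes over 72 s, if anything falls off the work surface, if the arm or the gripper's body presses on something with over 40 N, if the wrist force passes 120 N, or if a joint passes its speed limit or range.

### The arm

A 6-joint arm with a two-finger parallel gripper is mounted at the origin on the work surface. World frame = base frame: x ahead of the robot, y to its left, z up, the work surface at z = 0. Lengths are in mm, angles in rad, forces in N, time in s.
With the tool pointing down it reaches from about 300 to 775 mm from the base axis. Payload 14.6 kg.
Tool frame: the origin (TCP) lies between the finger pads; the fingertips stand manip.finger_overhang ahead of it and the grasp point (between the pads) lies 2 mm behind it (manip.finger_overhang is the distance from the TCP to the fingertips, in mm); z points along the fingers, y is the direction in which the jaws open and shut (so a half turn about z gives the same grasp; the last joint's range is limited). The gripper opens to 94 mm and grips with 3 to 60 N. Pads are 16 mm wide; open, the fingers measure 119 mm over their backs; the gripper's body (75 mm by 177 mm) begins 78 mm behind the grasp point.
Start: joints at [-1.188, 0.3, 1.521, -0, 1.321, -0.067], TCP at [239.124, -495.287, 222.446] pointing down, gripper open.
Joint ranges: [-3.03, 3.03], [-0.79, 2.21], [0.23, 2.52], [-1.04, 4.18], [0, 3.07], [-2.55, 2.55]. Speed limits (rad/s): [2.22, 2.22, 2.57, 3.14, 3.14, 3.14].

### API

Orientations are given as [roll, pitch, yaw] about the fixed x, y, z axes, in that order (R = Rz(yaw) Ry(pitch) Rx(roll)).
In Python, from cell import manip gives the robot as it stands.
- The arm moves only by the tool drive_tool, never from a script. Its argument "steps" is a list of rows, each an object with "delta_pos": the shift along the world's x, y, z in mm, a list of three; "yaw": the turn about the world's z in rad; "hand": the finger opening in mm, from 0 to 94. A call has 1 to 5 rows; each row shifts and turns the commanded pose from where the row before left it; what a row does not reach is not made up. A row lasts 1/12 s, in which the tool goes at most 41.7 mm and 7.16 degrees, less where a joint would pass 70% of its speed; a pose out of reach is approached as far as the arm can. A call is refused whole if a number of a shift passes 41.7 or a number of a turn 0.125, either way. A call with a gripper value outside its range is refused whole. The fingers move at their own pace and stop on an object; "squeeze" is the grip in N (left out, the last holds). Time passes only in rows, so rows that do not move let the fingers close. It gives the time, the measured TCP pose, the force and the opening at its end, in the units of the state.
- manip.read_state(): the state, without advancing time (a new reading comes with each control period).
- manip.camera(name): name is "scene" or "top" or "wrist"; returns a dict with "frame" (480x640x3 uint8, red, green, blue), "range_z" (480x640 float32, mm along the optical axis (not along the pixel's ray), 0 where there is no reading), "intrinsics" (3x3 intrinsics, pixels), "position" and "attitude" of the camera in the world. Camera axes: x right, y down, z forward; pixel columns grow to the right and rows downward; lengths in mm; the calibration is good to about 2 mm. A picture is of the moment at which its call begins.
- manip.sign_off(): hands the job in, once; it reports no verdict.
The state is a dict: "clock": time; "joints": joint angles; "qd": joint speeds; "effort": joint torques, N m; "eef_pos": TCP position; "eef_rot": TCP orientation; "wrist_force": force on the tool from outside, world axes, zero at the start; "moment": the same for the moment, N m; "finger_gap": finger opening in mm.
Only numpy, scipy, OpenCV 4.12 (cv2) and the standard library are available. Lean on these libraries where they do the work, as an engineer would, in place of code of your own. Each camera call takes 0.05 s, during which the arm holds its last target.

## Working session

There is one attempt and no reset: what is moved stays moved. The work goes in short steps, Python scripts to look and compute and a tool call to move; the robot and the scene stay as the last step left them, time stands still between calls to the robot, and variables do not carry over. Pictures are saved under pics/ and viewed, and the job is handed in when it is done.

Besides the shell and the picture viewer there is one more tool, called after ">>>" by a JSON object that holds its "fn" and its "kwargs", one argument or row to a line. drive_tool: Moves the arm, as the interface text tells. Its arguments: {"type":"object","properties":{"steps":{"type":"array"},"squeeze":{"type":"number"}},"required":["steps"]}

```bash
ls; mkdir -p pics
cat > h.py <<'E'
import numpy as np, cv2
from cell import manip
def shot(n,name):
    c=manip.camera(n); np.savez('/tmp/%s.npz'%name,**{k:np.array(v) for k,v in c.items()})
    cv2.imwrite('pics/%s.png'%name,c['frame'][:,:,::-1]); return c
def load(name): return dict(np.load('/tmp/%s.npz'%name))
def R(c):
    a=np.array(c['attitude'])
    if a.shape==(3,3): return a
    from scipy.spatial.transform import Rotation as Ro
    return Ro.from_euler('xyz',a).as_matrix()
def cloud(c):
    K=c['intrinsics'];z=c['range_z'].astype(float);v,u=np.mgrid[:480,:640]
    p=np.stack([(u-K[0,2])/K[0,0]*z,(v-K[1,2])/K[1,1]*z,z],-1)
    w=p@R(c).T+c['position']; w[z<=0]=np.nan; return w
def crop(name,u0,v0,u1,v1,s,out):
    i=cv2.imread('pics/%s.png'%name)[v0:v1,u0:u1]; cv2.imwrite('pics/%s.png'%out,cv2.resize(i,None,fx=s,fy=s,interpolation=cv2.INTER_CUBIC))
E
python3 - <<'E'
from h import *
s=manip.read_state(); print(s); print(manip.finger_overhang)
for n in ['scene','top','wrist']:
    c=shot(n,n+'0'); print(n,c['position'],c['attitude'],c['intrinsics'])
E
```

```text
pics
{'clock': 0.0, 'joints': array([-1.18760726e+00,  3.00477627e-01,  1.52160476e+00, -3.10057691e-06,
        1.32069644e+00, -6.66117587e-02]), 'qd': array([ 0.00033009,  0.00012538, -0.00049557,  0.00095417, -0.00071035,
        0.00061019]), 'effort': array([ 3.03469724e-04, -5.31807554e+01, -3.52737808e+01,  7.08454801e-02,
        2.44062074e-02, -9.88723309e-05]), 'eef_pos': array([ 239.02874198, -495.06352719,  221.87272202]), 'eef_rot': array([-3.14040891e+00, -7.59581329e-05,  4.49801553e-01]), 'wrist_force': array([-0.52216933,  0.8700925 , -0.22008378]), 'moment': array([-0.00120909,  0.04327013, -0.02617954]), 'finger_gap': 94.07067436900175}
17.0
scene [1107.83852515 -670.94043197  809.93665879] [-2.29612717 -0.00435985  0.72637402] [[471.03621371   0.         322.92694282]
 [  0.         471.03621371 254.70508569]
 [  0.           0.           1.        ]]
top [ 358.02255187  -42.38675239 1582.4652914 ] [-3.01392254  0.00549069 -1.56420923] [[604.57011434   0.         324.1932457 ]
 [  0.         604.57011434 237.95583536]
 [  0.           0.           1.        ]]
wrist [ 309.24605338 -461.99923104  382.77396061] [ 2.86714717e+00  1.99619888e-03 -1.12051752e+00] [[353.47503132   0.         319.29788346]
 [  0.         353.47503132 236.03029732]
 [  0.           0.           1.        ]]
```

View pics/top0.png

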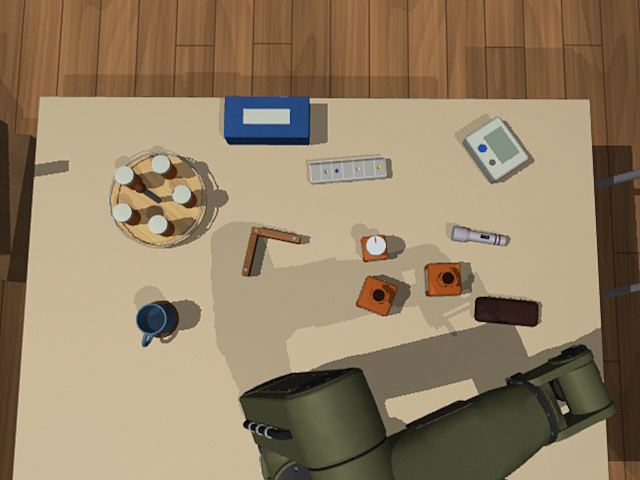

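View pics/scene0.png

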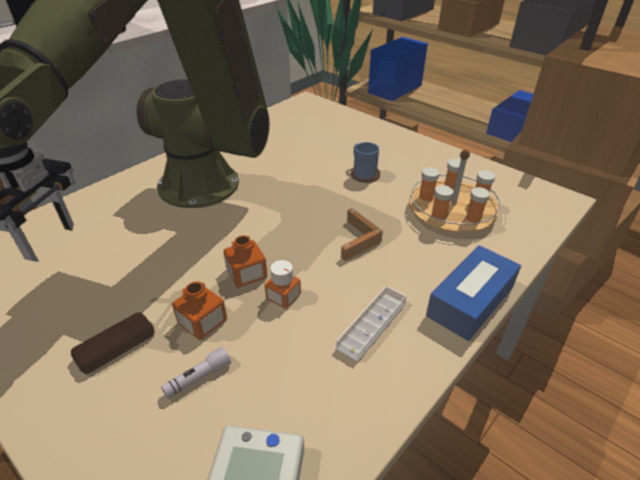

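View pics/wrist0.png

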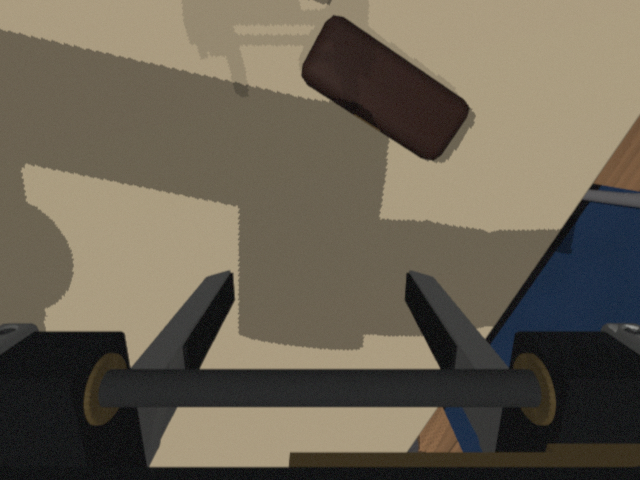

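The top view shows the capped small bottle at about (375,247) and two larger open look-alikes at (378,295) and (444,279). The fence is an L with its corner near (257,230), and the mug, organizer, flashlight and case sit around it. Next I'll measure.

Run:
```python
from h import *
c=load('top0'); w=cloud(c)
crop('top0',230,210,410,330,4,'crop0')
def st(m,l):
    p=w[m&np.isfinite(w[...,2])]; print(l,len(p),np.round(p.mean(0),1) if len(p) else '')
    return p
reg=np.zeros((480,640),bool)
def rg(u0,v0,u1,v1):
    r=reg.copy(); r[v0:v1,u0:u1]=1; return r
z=w[...,2]
print('table',np.nanmedian(w[300:340,260:300,2]), np.nanmedian(w[200:215,330:400,2]))
p=st(rg(350,225,400,265)&(z>88)&(z<100),'cap')
print(np.nanpercentile(p[:,2],[5,50,95]), cv2.minAreaRect(p[:,:2].astype(np.float32)))
p=st(rg(350,225,400,265)&(z>44)&(z<58),'shoulder')
print(cv2.minAreaRect(p[:,:2].astype(np.float32)))
p=st(rg(235,215,315,285)&(z>33)&(z<48),'fence'); print(np.nanpercentile(p[:,2],[5,50,95]))
np.save('/tmp/f.npy',p)
for (a,b,cc,d),l in [((345,265,405,325),'bigA'),((415,250,475,305),'bigB'),((465,285,550,335),'case'),((440,215,520,255),'torch'),((300,145,400,190),'org')]:
    m=rg(a,b,cc,d)&(z>15); p=st(m,l); print(cv2.minAreaRect(p[:,:2].astype(np.float32)),p[:,2].max())
```

```text
table 0.7936410550749997 0.4960302522301845
cap 274 [ 532.4 -161.4   94.3]
[89.97412961 94.34736995 98.90770482] ((532.1829223632812, -160.64996337890625), (47.48422622680664, 47.096923828125), 51.848995208740234)
shoulder 241 [ 527.4 -157.6   50.9]
((532.5807495117188, -161.00094604492188), (62.40463638305664, 61.85014724731445), 7.700698375701904)
fence 652 [541.  124.8  40.4]
[35.19511087 40.43882371 45.79056935]
bigA 1138 [ 408.7 -163.8   75.6]
((409.8419494628906, -166.161376953125), (84.04378509521484, 84.55349731445312), 69.00448608398438) 115.16570184004013
bigB 1190 [ 451.  -329.2   74.1]
((452.855712890625, -334.51031494140625), (83.76081848144531, 84.45274353027344), 0.6698646545410156) 114.56094916595498
case 1606 [ 373.  -496.3   34.5]
((373.1515197753906, -499.223876953125), (162.46347045898438, 65.40599822998047), 84.51907348632812) 46.87837527470401
torch 633 [ 564.7 -426.9   32.2]
((563.6287231445312, -432.8675842285156), (135.9875946044922, 38.70748519897461), 79.84603118896484) 48.24656820085738
org 561 [741.9 -96.5  26.6]
((741.8244018554688, -93.40361785888672), (58.983917236328125, 200.54632568359375), 5.623388767242432) 41.7731434202808
```

Run:
```python
from h import *
crop('scene0',220,190,400,320,4,'crop1')
```

```text
(no output)
```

View pics/crop0.png

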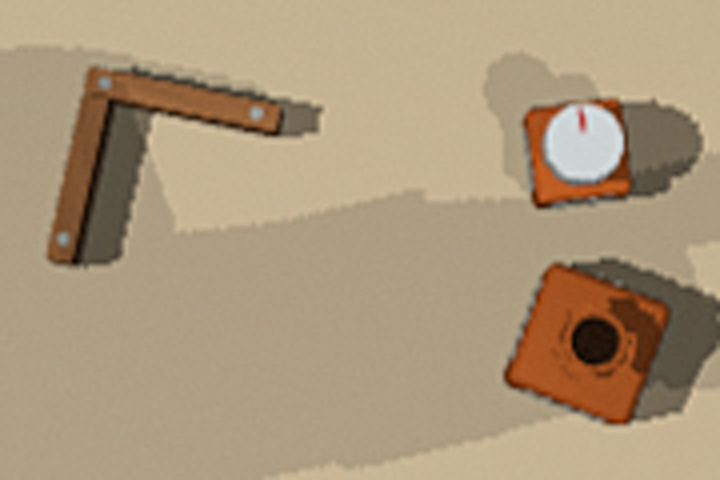

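View pics/crop1.png

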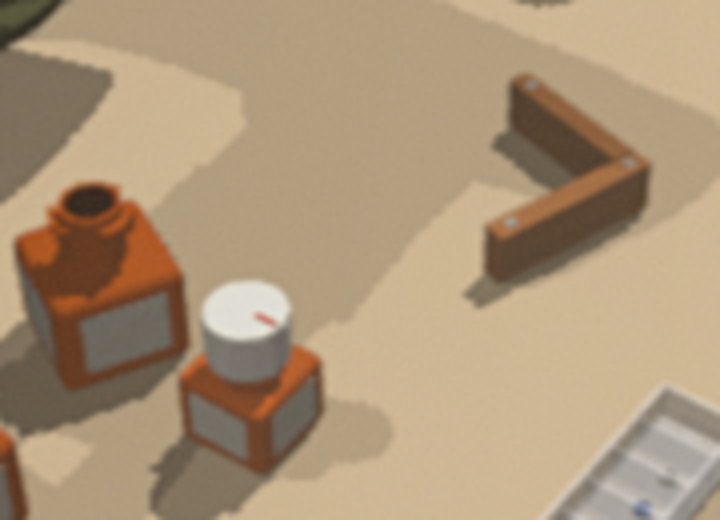

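```bash
cat >> h.py <<'E'
def fitL(P):
    # P xy points on wall tops, pixel-footprint ~2.6mm ; fit L shape (x,y,yaw): max coverage
    from scipy.optimize import minimize
    g=np.stack(np.meshgrid(np.arange(-120,30,2.),np.arange(-120,30,2.)),-1).reshape(-1,2)
    def sd(q):
        # signed distance to L  (union of 2 rects, incl. 18mm corner)
        def r(q,c,h):
            d=np.abs(q-c)-h; return np.linalg.norm(np.maximum(d,0),axis=1)+np.minimum(d.max(1),0)
        return np.minimum(r(q,np.array([9,-46]),np.array([9,64.])),r(q,np.array([-46,9]),np.array([64.,9])))
    L=g[sd(g)<0]
    from scipy.spatial import cKDTree
    T=cKDTree(P)
    def loc(p,X):
        c,s=np.cos(p[2]),np.sin(p[2]); M=np.array([[c,-s],[s,c]]); return (X-p[:2])@M
    def cost(p):
        a=np.maximum(sd(loc(p,P)),0).clip(max=8)
        c,s=np.cos(p[2]),np.sin(p[2]); M=np.array([[c,-s],[s,c]])
        d,_=T.query(L@M.T+p[:2]); b=np.maximum(d-1.6,0).clip(max=8)
        return (a**2).mean()+(b**2).mean()
    best=None
    for dx in (-6,0,6):
        for dy in (-6,0,6):
            r=minimize(cost,[P[:,0].max()-25+dx,P[:,1].max()-30+dy,-0.21],method='Nelder-Mead',options=dict(initial_simplex=None,xatol=.02,fatol=1e-5))
            if best is None or r.fun<best.fun: best=r
    return best.x,best.fun
E
python3 - <<'E'
from h import *
p=np.load('/tmp/f.npy')
print(fitL(p[:,:2]))
c=load('top0');w=cloud(c)
# image-plane check: corner of inner edges at z=40 projected
(x,y,t),_=fitL(p[:,:2])
def proj(c,P):
    q=(np.array(P)-c['position'])@R(c); return (q[:,:2]/q[:,2:])@np.diag([c['intrinsics'][0,0]]*2)+c['intrinsics'][:2,2]
M=np.array([[np.cos(t),-np.sin(t)],[np.sin(t),np.cos(t)]])
L=np.array([[0,0],[-110,0],[-110,18],[18,18],[18,-110],[0,-110]])@M.T+[x,y]
uv=proj(c,np.c_[L,np.full(6,40)])
i=cv2.imread('pics/top0.png'); i=cv2.resize(i[210:330,230:410],None,fx=4,fy=4)
def dr(uv): cv2.polylines(i,[np.round(((uv-[230,210]+.5)*4)).astype(int)],True,(0,255,0),1)
dr(uv)
a=0.134; A=np.array([[np.cos(a),-np.sin(a)],[np.sin(a),np.cos(a)]])
for zz in (0,51): dr(proj(c,np.c_[np.array([[31,31],[-31,31],[-31,-31],[31,-31]])@A.T+[532.4,-161],np.full(4,zz)]))
cv2.imwrite('pics/ov0.png',i)
E
```

```text
(array([ 5.65974795e+02,  1.39817445e+02, -1.98246023e-01]), np.float64(0.00874551932527888))
```

View pics/ov0.png

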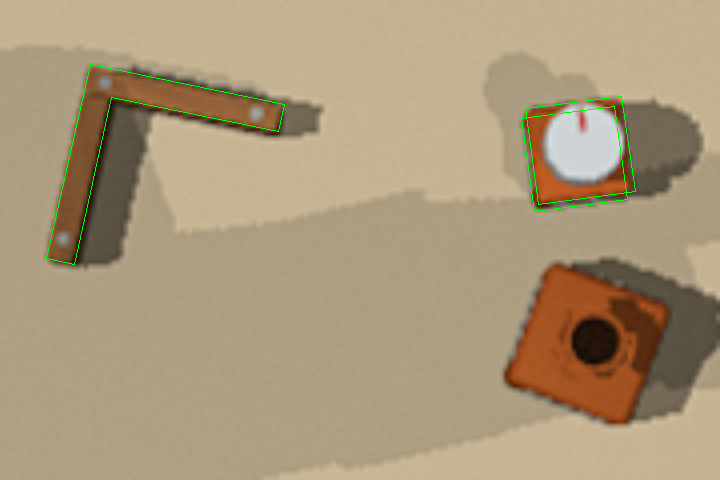

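The green fits match the fence and the bottle, which confirms the sizes. I'll move above the bottle.

>>> {"fn": "drive_tool", "kwargs": {
  "steps": [
    {"delta_pos": [26,30,0],"yaw": -0.03,"hand": 94},
    {"delta_pos": [26,30,0],"yaw": -0.03,"hand": 94},
    {"delta_pos": [26,30,0],"yaw": -0.03,"hand": 94},
    {"delta_pos": [26,30,0],"yaw": -0.03,"hand": 94},
    {"delta_pos": [26,30,0],"yaw": -0.03,"hand": 94}
  ]
}}

```text
clock: 0.57
eef_pos: [369.9, -343.7, 222.4]
eef_rot: [-3.141, 0.0, 0.298]
wrist_force: [0.9, 0.4, -0.0]
finger_gap: 93.8
```

>>> {"fn": "drive_tool", "kwargs": {
  "steps": [
    {"delta_pos": [26,30,0],"yaw": -0.03,"hand": 94},
    {"delta_pos": [26,30,0],"yaw": -0.03,"hand": 94},
    {"delta_pos": [26,30,0],"yaw": -0.03,"hand": 94},
    {"delta_pos": [26,30,0],"yaw": -0.03,"hand": 94},
    {"delta_pos": [26,30,0],"yaw": -0.03,"hand": 94}
  ]
}}

```text
clock: 0.98
eef_pos: [500.0, -193.5, 222.4]
eef_rot: [-3.142, 0.0, 0.148]
wrist_force: [1.1, -0.3, 0.4]
finger_gap: 94.0
```

>>> {"fn": "drive_tool", "kwargs": {
  "steps": [
    {"delta_pos": [33,24,0],"yaw": -0.016,"hand": 94},
    {"delta_pos": [0,10,0],"yaw": 0,"hand": 94},
    {"delta_pos": [0,0,0],"yaw": 0,"hand": 94}
  ]
}}

```text
clock: 1.23
eef_pos: [532.7, -159.1, 221.7]
eef_rot: [-3.141, 0.001, 0.137]
wrist_force: [0.4, -0.4, 0.1]
finger_gap: 93.9
```

Run:
```python
from h import *
c=shot('wrist','wrist1'); s=manip.read_state(); print(s['clock'],s['eef_pos'],s['eef_rot'],s['joints'],c['position'],c['attitude'])
w=cloud(c); z=w[...,2]
near=np.hypot(w[...,0]-532,w[...,1]+161)
p=w[(near<45)&(z>88)&(z<100)]; print(len(p),p.mean(0),cv2.minEnclosingCircle(p[:,:2].astype(np.float32)))
p=w[(near<50)&(z>44)&(z<56)]; print(len(p),np.median(p[:,2]),cv2.minAreaRect(p[:,:2].astype(np.float32)))
```

```text
1.2833 [ 531.9679224  -160.63705352  221.9405758 ] [-3.14118468e+00  1.05168666e-03  1.35959449e-01] [-3.59108054e-01  3.13638038e-01  1.50430059e+00 -1.45022358e-04
  1.32477327e+00  1.07576444e+00] [ 610.19093781 -149.57976027  382.43212754] [ 2.86562740e+00  1.95780630e-03 -1.43310914e+00]
2470 [ 533.99521024 -161.21823944   92.54913159] ((532.8858032226562, -161.03524780273438), 24.925628662109375)
1410 49.00985277914896 ((533.170166015625, -161.23214721679688), (61.812286376953125, 61.98305130004883), 7.597774982452393)
```

View pics/wrist1.png

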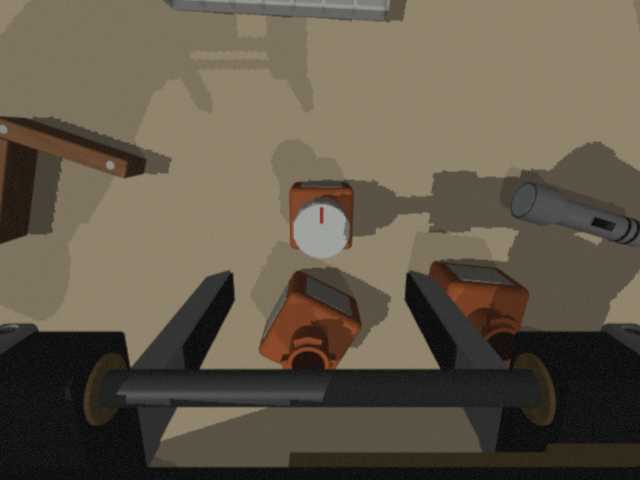

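>>> {"fn": "drive_tool", "kwargs": {
  "steps": [
    {"delta_pos": [0,0,-40],"yaw": 0,"hand": 94},
    {"delta_pos": [0,0,-40],"yaw": 0,"hand": 94},
    {"delta_pos": [0,0,-36],"yaw": 0,"hand": 94},
    {"delta_pos": [0,0,-18],"yaw": 0,"hand": 94},
    {"delta_pos": [0,0,-10],"yaw": 0,"hand": 94}
  ]
}}

```text
clock: 1.7
eef_pos: [530.1, -162.3, 75.9]
eef_rot: [-3.14, 0.004, 0.132]
wrist_force: [-0.3, 0.8, 0.0]
finger_gap: 94.1
```

>>> {"fn": "drive_tool", "kwargs": {
  "squeeze": 25,
  "steps": [
    {"delta_pos": [0,0,0],"yaw": 0,"hand": 60},
    {"delta_pos": [0,0,0],"yaw": 0,"hand": 50},
    {"delta_pos": [0,0,0],"yaw": 0,"hand": 40},
    {"delta_pos": [0,0,0],"yaw": 0,"hand": 40},
    {"delta_pos": [0,0,0],"yaw": 0,"hand": 40}
  ]
}}

```text
clock: 2.12
eef_pos: [532.6, -161.6, 79.7]
eef_rot: [3.141, -0.002, 0.134]
wrist_force: [-0.1, 0.7, -0.2]
finger_gap: 64.1
```

>>> {"fn": "drive_tool", "kwargs": {
  "steps": [
    {"delta_pos": [0,0,0],"yaw": 0,"hand": 40},
    {"delta_pos": [0,0,0],"yaw": 0,"hand": 40},
    {"delta_pos": [0,0,0],"yaw": 0,"hand": 40},
    {"delta_pos": [0,0,0],"yaw": 0,"hand": 40}
  ]
}}

```text
clock: 2.45
eef_pos: [532.2, -161.2, 78.6]
eef_rot: [-3.142, -0.0, 0.134]
wrist_force: [-0.3, 2.2, 2.5]
finger_gap: 48.0
```

>>> {"fn": "drive_tool", "kwargs": {
  "steps": [
    {"delta_pos": [0,0,10],"yaw": 0,"hand": 40},
    {"delta_pos": [0,0,15],"yaw": 0,"hand": 40},
    {"delta_pos": [0,0,20],"yaw": 0,"hand": 40},
    {"delta_pos": [0,5,10],"yaw": 0,"hand": 40},
    {"delta_pos": [0,15,5],"yaw": -0.03,"hand": 40}
  ]
}}

```text
clock: 2.87
eef_pos: [532.5, -142.2, 140.3]
eef_rot: [3.14, -0.002, 0.103]
wrist_force: [0.0, 0.3, -3.3]
finger_gap: 48.0
```

Run:
```python
from h import *
shot('scene','scene1'); crop('scene1',200,150,400,310,4,'crop2')
print(manip.read_state()['wrist_force'])
```

```text
[ 0.86122356  0.63787004 -2.03976709]
```

View pics/crop2.png

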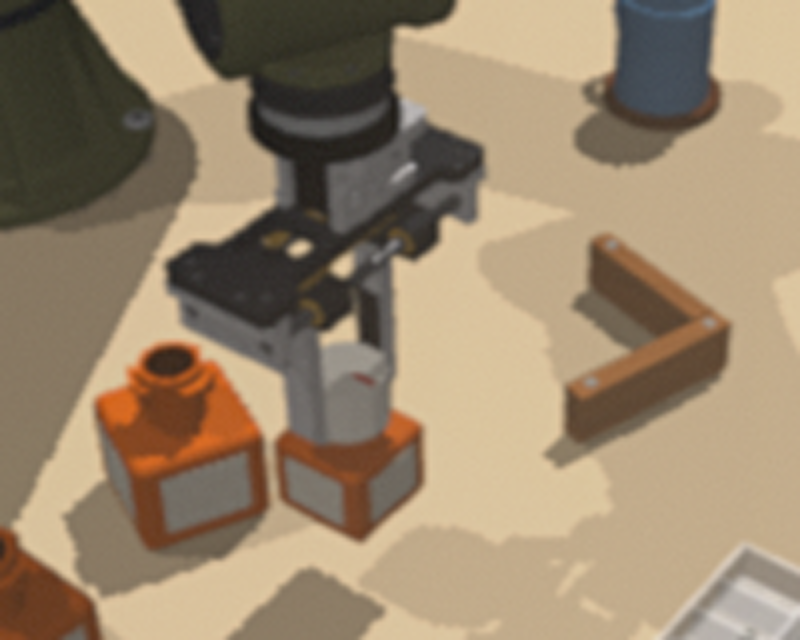

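The closed bottle is held upright and clear of the table. Next I'll carry it over the fence.

>>> {"fn": "drive_tool", "kwargs": {
  "steps": [
    {"delta_pos": [-1,28,0],"yaw": -0.04,"hand": 40},
    {"delta_pos": [-1,33,0],"yaw": -0.04,"hand": 40},
    {"delta_pos": [-1,33,0],"yaw": -0.04,"hand": 40},
    {"delta_pos": [-1,33,0],"yaw": -0.04,"hand": 40},
    {"delta_pos": [-1,33,0],"yaw": -0.04,"hand": 40}
  ]
}}

```text
clock: 3.33
eef_pos: [526.6, 20.4, 138.4]
eef_rot: [3.142, 0.0, -0.098]
wrist_force: [0.7, 0.3, -3.7]
finger_gap: 47.9
```

>>> {"fn": "drive_tool", "kwargs": {
  "steps": [
    {"delta_pos": [-1,33,0],"yaw": -0.04,"hand": 40},
    {"delta_pos": [-1,30,0],"yaw": -0.04,"hand": 40},
    {"delta_pos": [-1,20,0],"yaw": -0.022,"hand": 40},
    {"delta_pos": [-1,8,0],"yaw": 0,"hand": 40},
    {"delta_pos": [0,0,0],"yaw": 0,"hand": 40}
  ]
}}

```text
clock: 3.75
eef_pos: [522.7, 111.1, 138.3]
eef_rot: [3.141, 0.0, -0.195]
wrist_force: [-0.6, -0.6, -3.2]
finger_gap: 48.1
```

Run:
```python
from h import *
c=shot('wrist','wrist2'); s=manip.read_state(); print(s['clock'],s['eef_pos'],s['eef_rot'],s['joints'])
w=cloud(c); z=w[...,2]
m=(z>33)&(z<48)&(w[...,0]>420)&(w[...,0]<620)&(w[...,1]>20)&(w[...,1]<180)
print(m.sum()); P=w[m]; print(np.percentile(P[:,2],[5,50,95]))
print(fitL(P[::7,:2]))
c=shot('top','top2')
crop('top2',210,190,350,295,5,'crop3')
```

```text
3.8 [522.87138844 109.90513311 138.29843384] [ 3.14127585e+00  3.53190282e-04 -1.96049037e-01] [ 1.38711571e-01  3.50669097e-01  1.66022746e+00 -2.02428740e-04
  1.13113378e+00  1.90564308e+00]
5959
[37.08956383 38.58649324 39.79194364]
(array([ 5.71717483e+02,  1.37944792e+02, -2.88714870e-01]), np.float64(8.46063262662095))
```

View pics/wrist2.png

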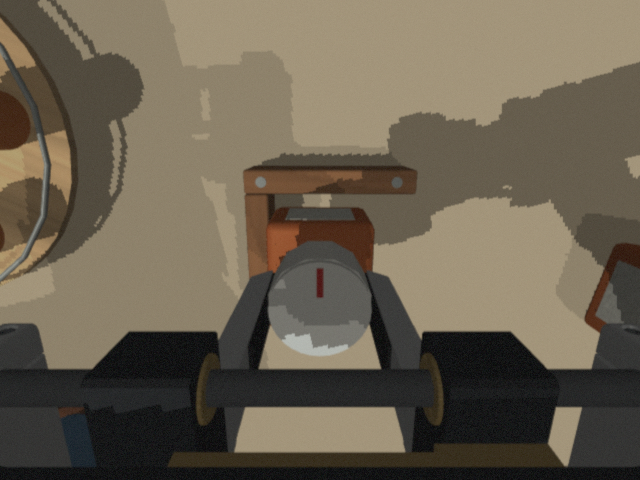

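View pics/crop3.png

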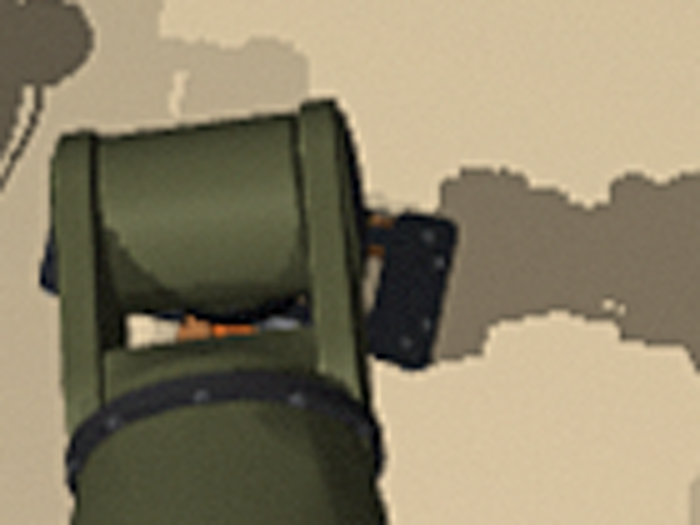

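The wrist view shows the front wall at rows 170–192 and part of the side wall at columns 247–270. The bottle is just inside both. I'll measure the wall faces from this view.

Run:
```python
from h import *
c=load('wrist2'); w=cloud(c); z=w[...,2]
t=-0.198;M=np.array([[np.cos(t),-np.sin(t)],[np.sin(t),np.cos(t)]])
q=(w[...,:2]-[566,139.8])@M
top=(z>36)&(z<42)
A=top&(q[...,1]>-105)&(q[...,1]<-12)&(abs(q[...,0]-9)<20)
# per column inner/outer edge
print('A x range by y:')
for y0 in range(-105,-10,15):
    m=A&(q[...,1]>y0)&(q[...,1]<y0+15); x=q[m][:,0]; print(y0,m.sum(),np.round(np.percentile(x,[1,50,99]),1))
B=top&(q[...,0]<-5)&(q[...,0]>-110)&(abs(q[...,1]-9)<20)
for x0 in range(-110,0,10):
    m=B&(q[...,0]>x0)&(q[...,0]<x0+10)
    if m.sum()>10: print(x0,m.sum(),np.round(np.percentile(q[m][:,1],[1,50,99]),1))
# bottle: body top & cap
m=(z>85)&(z<120)&(abs(w[...,0]-523)<60)&(abs(w[...,1]-111)<45)
S=(z>105)&(z<116)&(abs(q[...,0]+38)<45)&(abs(q[...,1]+38)<45)
p=q[S]; print('shoulder',len(p),np.median(z[S]),p.min(0),p.max(0), cv2.minAreaRect(p.astype(np.float32)))
C=(z>148)&(z<160)&(abs(q[...,0]+38)<45)&(abs(q[...,1]+38)<35)
p=q[C]; print('cap',len(p),np.median(z[C]),cv2.minEnclosingCircle(p.astype(np.float32)))
```

```text
A x range by y:
-105 502 [ 0.1  9.3 17.8]
-90 505 [ 0.   9.2 17.8]
-75 510 [-0.   9.1 17.7]
-60 501 [-0.1  9.1 17.7]
-45 511 [-0.2  9.1 17.6]
-30 495 [-0.3  9.  17.6]
-15 96 [ 0.8  9.3 17.6]
-70 89 [ 3.5 12.7 18.2]
-60 223 [ 3.8 10.9 18.3]
-50 230 [ 3.4 10.5 17.8]
-40 236 [ 3.7 10.8 18.2]
-30 263 [ 1.2 10.2 18.1]
-20 313 [ 0.5  9.2 18.2]
-10 165 [ 0.8  9.  18.3]
shoulder 3256 108.88104613088257 [-34.501191   -68.72074769] [-4.44048394 -7.27147428] ((-19.329605102539062, -37.93466567993164), (29.814796447753906, 61.539649963378906), 0.5019215941429138)
cap 8860 152.32181292775545 ((-28.365140914916992, -38.00257110595703), 34.96942901611328)
```

>>> {"fn": "drive_tool", "kwargs": {
  "steps": [
    {"delta_pos": [0,0,-20],"yaw": 0,"hand": 40},
    {"delta_pos": [0,0,-22],"yaw": 0,"hand": 40},
    {"delta_pos": [0,0,-10],"yaw": 0,"hand": 40},
    {"delta_pos": [0,0,-4],"yaw": 0,"hand": 40},
    {"delta_pos": [0,0,-2],"yaw": 0,"hand": 40}
  ]
}}

```text
clock: 4.27
eef_pos: [523.2, 108.9, 80.2]
eef_rot: [3.141, 0.001, -0.199]
wrist_force: [-0.4, 0.1, -3.8]
finger_gap: 47.8
```

>>> {"fn": "drive_tool", "kwargs": {
  "steps": [
    {"delta_pos": [0,0,-1],"yaw": 0,"hand": 40},
    {"delta_pos": [0,0,-1],"yaw": 0,"hand": 40},
    {"delta_pos": [0,0,0],"yaw": 0,"hand": 40}
  ]
}}

```text
clock: 4.52
eef_pos: [523.5, 109.7, 79.1]
eef_rot: [-3.141, -0.001, -0.198]
wrist_force: [-0.7, 0.6, -3.1]
finger_gap: 47.7
```

>>> {"fn": "drive_tool", "kwargs": {
  "steps": [
    {"delta_pos": [0,0,-1],"yaw": 0,"hand": 40},
    {"delta_pos": [0,0,0],"yaw": 0,"hand": 40}
  ]
}}

```text
clock: 4.68
eef_pos: [523.7, 109.8, 78.3]
eef_rot: [-3.141, -0.002, -0.198]
wrist_force: [-0.6, -0.1, 4.1]
finger_gap: 47.4
```

>>> {"fn": "drive_tool", "kwargs": {
  "steps": [
    {"delta_pos": [0,0,-1],"yaw": 0,"hand": 40},
    {"delta_pos": [0,0,0],"yaw": 0,"hand": 40}
  ]
}}

```text
clock: 4.85
eef_pos: [523.7, 109.8, 77.1]
eef_rot: [-3.141, -0.002, -0.198]
wrist_force: [1.8, 0.4, 5.6]
finger_gap: 47.9
```

>>> {"fn": "drive_tool", "kwargs": {
  "steps": [
    {"delta_pos": [1.2,1,0],"yaw": 0,"hand": 40},
    {"delta_pos": [1.2,1,0],"yaw": 0,"hand": 40},
    {"delta_pos": [1.2,1,0],"yaw": 0,"hand": 40},
    {"delta_pos": [0.8,1.2,0],"yaw": 0,"hand": 40},
    {"delta_pos": [0,0,0],"yaw": 0,"hand": 40}
  ]
}}

```text
clock: 5.27
eef_pos: [527.4, 113.7, 76.7]
eef_rot: [3.141, 0.0, -0.198]
wrist_force: [-2.7, -3.3, 4.8]
finger_gap: 47.7
```

>>> {"fn": "drive_tool", "kwargs": {
  "steps": [
    {"delta_pos": [1.2,0.8,0],"yaw": 0,"hand": 40},
    {"delta_pos": [0.6,0.8,0],"yaw": 0,"hand": 40},
    {"delta_pos": [0,0,0],"yaw": 0,"hand": 40}
  ]
}}

```text
clock: 5.52
eef_pos: [529.0, 115.1, 76.7]
eef_rot: [3.141, 0.001, -0.198]
wrist_force: [-5.5, -4.9, 7.5]
finger_gap: 48.0
```

>>> {"fn": "drive_tool", "kwargs": {
  "steps": [
    {"delta_pos": [0.6,0.5,0],"yaw": 0,"hand": 40},
    {"delta_pos": [0,0,0],"yaw": 0,"hand": 40}
  ]
}}

```text
clock: 5.68
eef_pos: [529.2, 115.4, 76.8]
eef_rot: [3.14, 0.002, -0.198]
wrist_force: [-8.3, -6.7, 11.0]
finger_gap: 47.6
```

>>> {"fn": "drive_tool", "kwargs": {
  "steps": [
    {"delta_pos": [0.6,0.5,0],"yaw": 0,"hand": 40},
    {"delta_pos": [0,0,0],"yaw": 0,"hand": 40}
  ]
}}

```text
clock: 5.85
eef_pos: [529.4, 115.6, 76.7]
eef_rot: [3.139, 0.003, -0.198]
wrist_force: [-12.3, -8.5, 13.2]
finger_gap: 47.7
```

Run:
```python
from h import *
s=manip.read_state(); print(s['wrist_force'],s['eef_pos'],s['eef_rot'])
c=shot('wrist','wrist3'); w=cloud(c); z=w[...,2]
t=-0.198;M=np.array([[np.cos(t),-np.sin(t)],[np.sin(t),np.cos(t)]])
q=(w[...,:2]-[566,139.8])@M
for l,a,b in (('sh',42,55),):
    S=(z>a)&(z<b)&(abs(q[...,0]+31)<45)&(q[...,1]<5)&(q[...,1]>-75)&(q[...,0]<-1)
    p=q[S]; print(l,len(p),np.median(z[S]),np.percentile(p,[1,99],axis=0),cv2.minAreaRect(p.astype(np.float32)))
    P=w[S]; A=np.c_[q[S],np.ones(len(P))]; print('plane tilt',np.linalg.lstsq(A,P[:,2],rcond=None)[0])
C=(z>85)&(z<100)&(abs(q[...,0]+31)<45)&(abs(q[...,1]+31)<24)
A=np.c_[q[C],np.ones(C.sum())]; print('cap plane',np.median(z[C]),np.linalg.lstsq(A,z[C],rcond=None)[0])
shot('scene','scene3'); crop('scene3',260,150,420,280,5,'crop4')
```

```text
[-12.28276241  -8.50936005  13.16008567] [529.41796665 115.55681717  76.74857068] [ 3.13902319e+00  2.81899791e-03 -1.98129476e-01]
sh 2956 49.73257587280396 [[-26.21922039 -64.50773236]
 [ -1.07791412  -3.81707413]] ((-14.348613739013672, -34.40895462036133), (62.643760681152344, 26.687864303588867), 89.97650146484375)
plane tilt [-2.90778942e-02 -1.88214464e-02  4.85913472e+01]
cap plane 90.7808843322707 [-2.42455417e-02  9.39205297e-03  9.02915742e+01]
```

View pics/crop4.png

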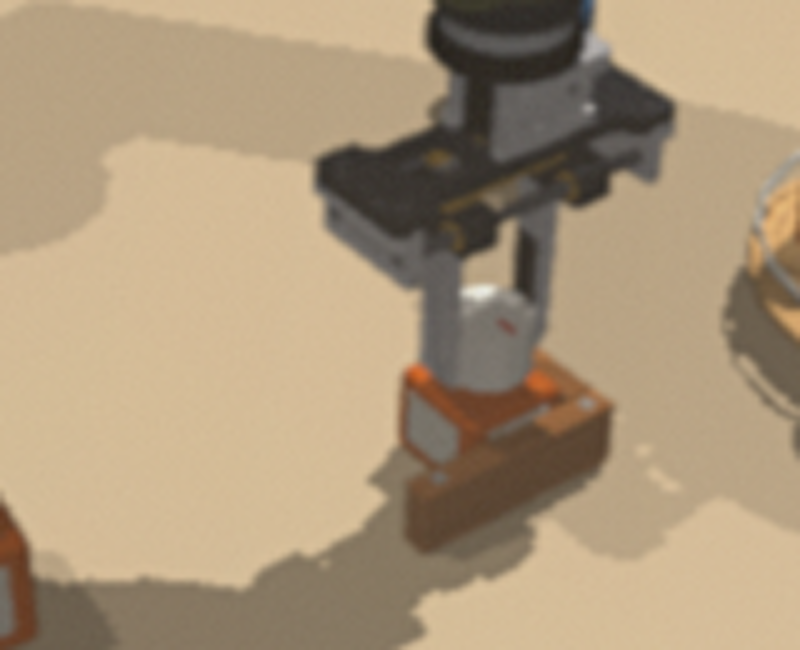

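View pics/wrist3.png

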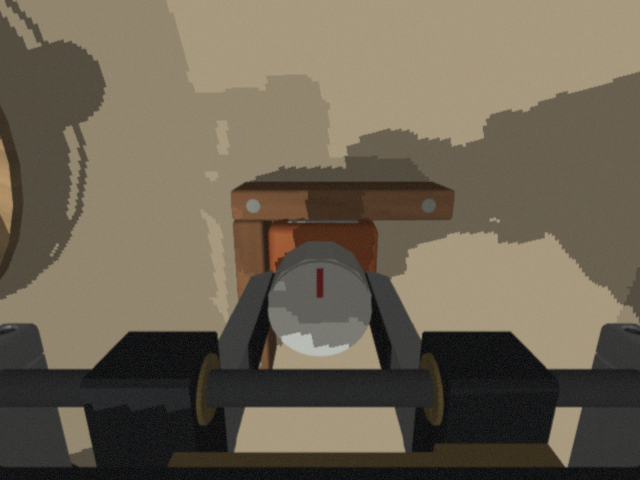

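Run:
```python
from h import *
crop('wrist3',220,170,400,290,4,'crop5')
c=load('wrist3'); w=cloud(c); z=w[...,2]
t=-0.198;M=np.array([[np.cos(t),-np.sin(t)],[np.sin(t),np.cos(t)]])
q=(w[...,:2]-[566,139.8])@M
for v in (222,225,235,250,262):
    print(v,[(u,*np.round([*q[v,u],z[v,u]],1).tolist()) for u in range(236,286,4)])
for u in (300,340):
    print(u,[(v,*np.round([*q[v,u],z[v,u]],1).tolist()) for v in range(180,236,4)])
```

```text
222 [(236, -0.7, 16.0, 38.5), (240, -0.6, 13.5, 38.9), (244, -0.8, 11.4, 38.0), (248, -0.8, 9.1, 38.0), (252, -0.8, 6.8, 38.1), (256, -0.7, 4.4, 38.6), (260, -0.8, 2.1, 38.3), (264, -1.7, 0.4, 34.4), (268, -5.6, 0.4, 18.3), (272, -10.6, 0.7, -2.2), (276, -0.6, -7.2, 39.0), (280, -0.2, -9.7, 40.5), (284, -0.0, -12.1, 41.3)]
225 [(236, -2.3, 15.9, 39.2), (240, -2.4, 13.6, 39.0), (244, -2.2, 11.2, 39.6), (248, -2.2, 8.9, 39.6), (252, -2.5, 6.8, 38.3), (256, -2.3, 4.3, 39.4), (260, -2.7, 2.3, 37.8), (264, -3.7, 0.6, 33.9), (268, -7.5, 0.4, 18.8), (272, -1.1, -5.6, 44.2), (276, -0.7, -8.0, 45.5), (280, -0.6, -10.3, 46.0), (284, -0.7, -12.5, 45.6)]
235 [(236, -9.0, 16.8, 36.9), (240, -8.2, 13.9, 39.6), (244, -8.6, 11.9, 38.1), (248, -8.2, 9.2, 39.6), (252, -8.6, 7.1, 38.4), (256, -8.3, 4.6, 39.2), (260, -8.8, 2.6, 37.6), (264, -8.9, 0.3, 37.2), (268, -13.6, 0.4, 20.5), (272, -5.6, -6.0, 48.9), (276, -5.1, -8.5, 50.7), (280, -5.0, -10.7, 51.0), (284, -5.3, -12.8, 50.0)]
250 [(236, -17.8, 17.1, 38.5), (240, -17.9, 14.8, 38.2), (244, -18.1, 12.5, 37.5), (248, -17.6, 9.8, 39.1), (252, -17.5, 7
[... 584 characters left out ...]
5), (184, 17.9, -20.1, 13.5), (188, 17.9, -21.0, 31.2), (192, 16.8, -21.3, 38.8), (196, 14.5, -21.3, 39.1), (200, 12.1, -21.2, 38.2), (204, 9.8, -21.2, 38.2), (208, 7.5, -21.2, 38.4), (212, 5.1, -21.1, 38.2), (216, 2.8, -21.1, 38.4), (220, 0.4, -21.1, 38.2), (224, -0.2, -21.4, 45.3), (228, -1.7, -21.6, 48.5), (232, -3.7, -21.6, 49.5)]
340 [(180, 18.7, -46.1, -0.5), (184, 17.8, -45.4, 12.5), (188, 17.8, -44.4, 30.4), (192, 16.7, -43.9, 38.6), (196, 14.5, -43.9, 39.1), (200, 12.3, -43.9, 39.2), (204, 9.9, -44.0, 38.8), (208, 7.6, -44.0, 39.0), (212, 5.2, -44.1, 38.5), (216, 2.7, -44.2, 37.9), (220, 0.3, -44.2, 37.9), (224, -0.4, -43.8, 44.5), (228, -1.5, -43.6, 49.0), (232, -3.8, -43.6, 49.2)]
```

View pics/crop5.png

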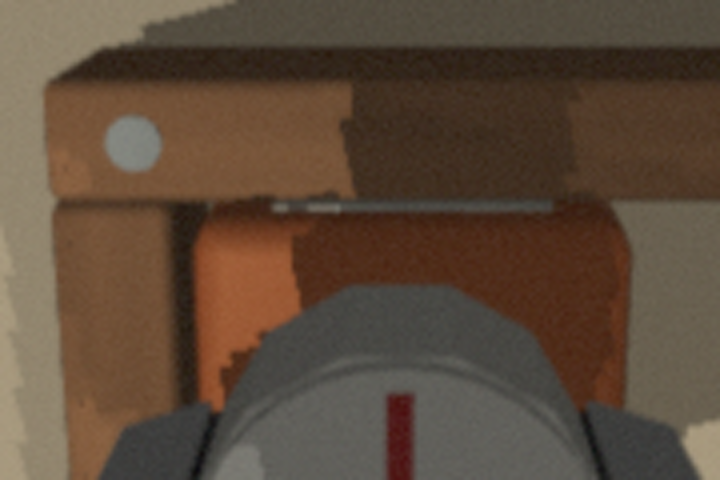

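The wrist crop shows the front wall flush, with a white label line touching it at crop row 205. A gap of about 3 mm remains to the side wall, at crop columns 172–195. I'll unload the downward and x push, then slide in y.

>>> {"fn": "drive_tool", "kwargs": {
  "steps": [
    {"delta_pos": [-0.7,0.1,0.6],"yaw": 0,"hand": 40},
    {"delta_pos": [-0.3,0.1,0.6],"yaw": 0,"hand": 40},
    {"delta_pos": [0,0,0],"yaw": 0,"hand": 40}
  ]
}}

```text
clock: 6.2
eef_pos: [529.2, 116.4, 77.7]
eef_rot: [3.141, 0.001, -0.198]
wrist_force: [-3.9, -4.8, 5.0]
finger_gap: 47.9
```

>>> {"fn": "drive_tool", "kwargs": {
  "steps": [
    {"delta_pos": [0.2,0.8,0],"yaw": 0,"hand": 40},
    {"delta_pos": [0.2,0.8,0],"yaw": 0,"hand": 40},
    {"delta_pos": [0,0,0],"yaw": 0,"hand": 40}
  ]
}}

```text
clock: 6.45
eef_pos: [529.5, 117.6, 78.1]
eef_rot: [3.14, 0.001, -0.198]
wrist_force: [-8.6, -8.4, 11.8]
finger_gap: 48.0
```

```bash
cat >> h.py <<'E'
def chk(name):
    s=manip.read_state(); print(s['clock'],s['wrist_force'].round(1),s['eef_pos'].round(1),s['eef_rot'].round(3))
    c=shot('wrist',name); w=cloud(c); z=w[...,2]
    t=-0.198;M=np.array([[np.cos(t),-np.sin(t)],[np.sin(t),np.cos(t)]])
    q=(w[...,:2]-[566,139.8])@M
    print('tcp local',(np.array(s['eef_pos'][:2])-[566,139.8])@M)
    S=(z>42)&(z<54)&(abs(q[...,0]+31)<45)&(q[...,1]<5)&(q[...,1]>-75)&(q[...,0]<-1)
    p=q[S]; print('shoulder',len(p),np.median(z[S]),np.percentile(p,[1,99],axis=0).round(1),cv2.minAreaRect(p.astype(np.float32)))
    I=(z>46)&S&(q[...,1]>-60)&(q[...,1]<-10)&(q[...,0]<-5)
    A=np.c_[q[I],np.ones(I.sum())]; print('plane tilt',np.linalg.lstsq(A,z[I],rcond=None)[0].round(3))
    C=(z>80)&(z<100)&(abs(q[...,0]+31)<45)&(abs(q[...,1]+33)<23)
    print('cap z',np.median(z[C]))
    B=(z>34)&(z<42)&(q[...,0]<-5)&(q[...,0]>-30)&(abs(q[...,1]-9)<15); print('wallB',np.percentile(q[B][:,1],[1,99]))
    crop(name,220,170,400,290,4,name+'c')
E
python3 -c "
from h import *
chk('w4')"
```

```text
6.45 [-8.6 -8.4 11.8] [529.5 117.6  78.1] [ 3.14e+00  1.00e-03 -1.98e-01]
tcp local [-31.39670523 -28.89108067]
shoulder 3025 50.328900659094074 [[-26.8 -63.1]
 [ -1.1  -2.5]] ((-14.928061485290527, -33.059120178222656), (27.958789825439453, 62.66503143310547), 0.20450744032859802)
plane tilt [-1.0000e-03 -4.3000e-02  4.9332e+01]
cap z 92.05862660411329
wallB [ 0.41410968 18.02406104]
```

View pics/w4c.png

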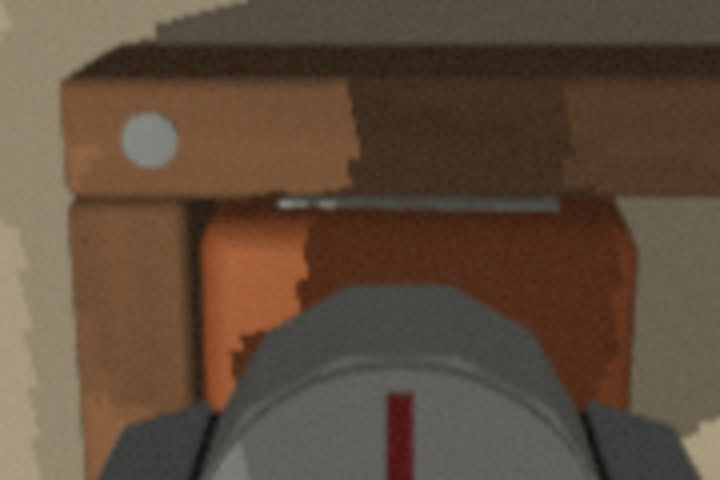

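The bottle tilts by about 0.04 rad when pushed through the cap. I'll release it and push low on the body with closed fingers instead.

>>> {"fn": "drive_tool", "kwargs": {
  "steps": [
    {"delta_pos": [-0.4,-1.2,0],"yaw": 0,"hand": 40},
    {"delta_pos": [0,0,0],"yaw": 0,"hand": 60},
    {"delta_pos": [0,0,0],"yaw": 0,"hand": 80},
    {"delta_pos": [0,0,0],"yaw": 0,"hand": 80},
    {"delta_pos": [0,0,0],"yaw": 0,"hand": 80}
  ]
}}

```text
clock: 6.92
eef_pos: [529.6, 117.3, 77.6]
eef_rot: [-3.141, -0.0, -0.198]
wrist_force: [0.1, 0.2, -0.3]
finger_gap: 70.9
```

>>> {"fn": "drive_tool", "kwargs": {
  "steps": [
    {"delta_pos": [0,0,0],"yaw": 0,"hand": 80},
    {"delta_pos": [0,0,5],"yaw": 0,"hand": 80},
    {"delta_pos": [0,0,15],"yaw": 0,"hand": 80},
    {"delta_pos": [0,0,30],"yaw": 0,"hand": 80},
    {"delta_pos": [0,0,10],"yaw": 0,"hand": 80}
  ]
}}

```text
clock: 7.33
eef_pos: [530.6, 117.3, 141.2]
eef_rot: [-3.14, -0.004, -0.198]
wrist_force: [0.1, -1.5, 0.5]
finger_gap: 80.0
```

```bash
python3 -c "
from h import *
chk('w5')"
```

```text
7.3333 [ 0.1 -1.5  0.5] [530.6 117.3 141.2] [-3.14  -0.004 -0.198]
tcp local [-30.24394158 -28.97932504]
shoulder 2082 49.091784554395346 [[-58.2 -64.8]
 [ -1.1  -3.4]] ((-30.711238861083984, -34.283329010009766), (62.582435607910156, 59.42161178588867), 89.98468017578125)
plane tilt [1.0000e-03 5.0000e-03 4.9838e+01]
cap z 92.6316662890811
wallB [ 0.42253821 18.09170516]
```

View pics/w5.png

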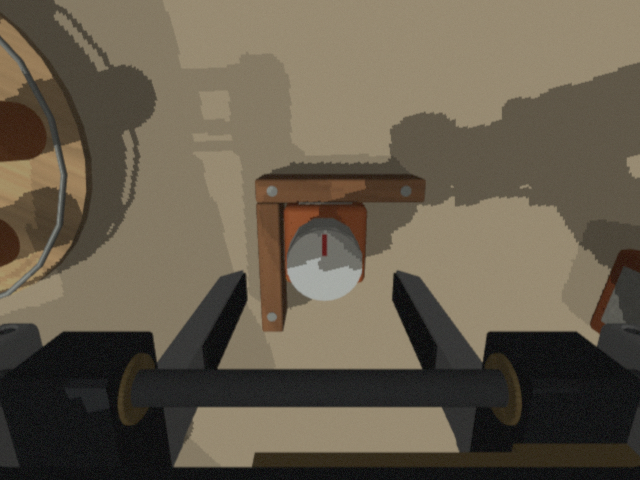

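The bottle is upright and square, flush on x, with about 3 mm left on y. I'll move to its -y side and push low.

>>> {"fn": "drive_tool", "kwargs": {
  "steps": [
    {"delta_pos": [-6.5,-32,0],"yaw": 0,"hand": 0},
    {"delta_pos": [-6.5,-32,0],"yaw": 0,"hand": 0},
    {"delta_pos": [0,0,0],"yaw": 0,"hand": 0},
    {"delta_pos": [0,0,0],"yaw": 0,"hand": 0},
    {"delta_pos": [0,0,0],"yaw": 0,"hand": 0}
  ]
}}

```text
clock: 7.8
eef_pos: [516.5, 53.4, 137.2]
eef_rot: [-3.141, 0.0, -0.199]
wrist_force: [-0.5, 0.2, -0.2]
finger_gap: 50.4
```

>>> {"fn": "drive_tool", "kwargs": {
  "steps": [
    {"delta_pos": [0,0,0],"yaw": 0,"hand": 0},
    {"delta_pos": [0,0,0],"yaw": 0,"hand": 0},
    {"delta_pos": [0,0,0],"yaw": 0,"hand": 0},
    {"delta_pos": [0,0,-30],"yaw": 0,"hand": 0},
    {"delta_pos": [0,0,-25],"yaw": 0,"hand": 0}
  ]
}}

```text
clock: 8.22
eef_pos: [517.0, 53.6, 82.4]
eef_rot: [-3.141, -0.002, -0.197]
wrist_force: [-0.3, 0.6, -0.4]
finger_gap: 16.8
```

>>> {"fn": "drive_tool", "kwargs": {
  "steps": [
    {"delta_pos": [0,0,-25],"yaw": 0,"hand": 0},
    {"delta_pos": [0,0,-20],"yaw": 0,"hand": 0},
    {"delta_pos": [0,0,-3],"yaw": 0,"hand": 0},
    {"delta_pos": [0,0,0],"yaw": 0,"hand": 0},
    {"delta_pos": [0,0,0],"yaw": 0,"hand": 0}
  ]
}}

```text
clock: 8.63
eef_pos: [517.1, 53.3, 35.6]
eef_rot: [-3.141, -0.001, -0.198]
wrist_force: [-0.2, 0.1, 0.6]
finger_gap: 0.3
```

>>> {"fn": "drive_tool", "kwargs": {
  "steps": [
    {"delta_pos": [1,5,0],"yaw": 0,"hand": 0},
    {"delta_pos": [1,5,0],"yaw": 0,"hand": 0},
    {"delta_pos": [0.6,3,0],"yaw": 0,"hand": 0},
    {"delta_pos": [0.4,2,0],"yaw": 0,"hand": 0},
    {"delta_pos": [0,0,0],"yaw": 0,"hand": 0}
  ]
}}

```text
clock: 9.05
eef_pos: [519.7, 68.7, 35.0]
eef_rot: [-3.141, -0.001, -0.198]
wrist_force: [0.8, -0.3, 0.6]
finger_gap: 0.6
```

>>> {"fn": "drive_tool", "kwargs": {
  "steps": [
    {"delta_pos": [0.2,1,0],"yaw": 0,"hand": 0},
    {"delta_pos": [0.2,1,0],"yaw": 0,"hand": 0},
    {"delta_pos": [0,0,0],"yaw": 0,"hand": 0}
  ]
}}

```text
clock: 9.3
eef_pos: [519.9, 70.2, 34.7]
eef_rot: [-3.142, 0.0, -0.198]
wrist_force: [-0.0, -0.2, 0.8]
finger_gap: 0.4
```

>>> {"fn": "drive_tool", "kwargs": {
  "steps": [
    {"delta_pos": [0.2,1,0],"yaw": 0,"hand": 0},
    {"delta_pos": [0.2,1,0],"yaw": 0,"hand": 0},
    {"delta_pos": [0,0,0],"yaw": 0,"hand": 0}
  ]
}}

```text
clock: 9.55
eef_pos: [520.3, 72.1, 34.6]
eef_rot: [3.141, 0.0, -0.198]
wrist_force: [-0.2, -0.9, -0.4]
finger_gap: 0.6
```

>>> {"fn": "drive_tool", "kwargs": {
  "steps": [
    {"delta_pos": [0.2,1,0],"yaw": 0,"hand": 0},
    {"delta_pos": [0,0,0],"yaw": 0,"hand": 0}
  ]
}}

```text
clock: 9.72
eef_pos: [520.5, 73.1, 34.7]
eef_rot: [3.141, 0.0, -0.198]
wrist_force: [-0.4, -2.1, -0.5]
finger_gap: 0.3
```

>>> {"fn": "drive_tool", "kwargs": {
  "steps": [
    {"delta_pos": [0.2,1,0],"yaw": 0,"hand": 0},
    {"delta_pos": [0,0,0],"yaw": 0,"hand": 0}
  ]
}}

```text
clock: 9.88
eef_pos: [520.7, 74.2, 34.6]
eef_rot: [3.142, 0.0, -0.198]
wrist_force: [0.7, -1.3, -0.4]
finger_gap: 0.6
```

>>> {"fn": "drive_tool", "kwargs": {
  "steps": [
    {"delta_pos": [0.2,1,0],"yaw": 0,"hand": 0},
    {"delta_pos": [0,0,0],"yaw": 0,"hand": 0}
  ]
}}

```text
clock: 10.05
eef_pos: [521.0, 74.7, 34.7]
eef_rot: [3.141, -0.0, -0.198]
wrist_force: [0.1, -6.4, 1.3]
finger_gap: 0.3
```

>>> {"fn": "drive_tool", "kwargs": {
  "steps": [
    {"delta_pos": [0.1,0.6,0],"yaw": 0,"hand": 0},
    {"delta_pos": [0,0,0],"yaw": 0,"hand": 0}
  ]
}}

```text
clock: 10.22
eef_pos: [521.0, 74.8, 34.7]
eef_rot: [3.14, 0.0, -0.198]
wrist_force: [-1.9, -10.8, 1.8]
finger_gap: 0.4
```

```bash
python3 -c "
from h import *
chk('w6')"
```

```text
10.2167 [ -1.9 -10.8   1.8] [521.   74.8  34.7] [ 3.14   0.    -0.198]
tcp local [-31.34311245 -72.62644381]
shoulder 5894 49.35410990885485 [[-38.4 -73.7]
 [ -1.1  -1.8]] ((-20.75476837158203, -37.59007263183594), (74.11250305175781, 39.49290466308594), 89.97787475585938)
plane tilt [1.0000e-03 9.0000e-03 4.9996e+01]
cap z 92.51865323531298
wallB [ 3.65996459 17.93864051]
```

View pics/w6.png

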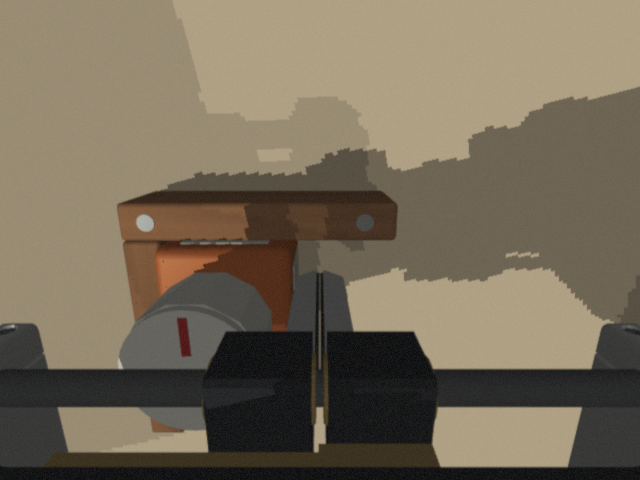

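No gap to either wall is visible now; the amber meets both walls at (158,250) and (230,240). I'll back off, rise and regrasp the cap.

>>> {"fn": "drive_tool", "kwargs": {
  "steps": [
    {"delta_pos": [-0.4,-2,0],"yaw": 0,"hand": 0},
    {"delta_pos": [-2,-10,0],"yaw": 0,"hand": 0},
    {"delta_pos": [0,0,35],"yaw": 0,"hand": 0},
    {"delta_pos": [0,0,40],"yaw": 0,"hand": 60},
    {"delta_pos": [0,0,28],"yaw": 0,"hand": 80}
  ]
}}

```text
clock: 10.68
eef_pos: [518.8, 63.3, 140.3]
eef_rot: [-3.141, -0.001, -0.198]
wrist_force: [0.5, -0.7, 1.4]
finger_gap: 10.6
```

>>> {"fn": "drive_tool", "kwargs": {
  "steps": [
    {"delta_pos": [5.5,27.5,0],"yaw": 0,"hand": 80},
    {"delta_pos": [5.5,27.5,0],"yaw": 0,"hand": 80},
    {"delta_pos": [0,0,0],"yaw": 0,"hand": 80},
    {"delta_pos": [0,0,0],"yaw": 0,"hand": 80},
    {"delta_pos": [0,0,0],"yaw": 0,"hand": 80}
  ]
}}

```text
clock: 11.1
eef_pos: [529.3, 118.2, 137.3]
eef_rot: [3.141, 0.001, -0.198]
wrist_force: [-0.4, 0.1, -0.4]
finger_gap: 43.7
```

```bash
python3 -c "
from h import *
chk('w7')"
```

```text
11.1 [-0.4  0.1 -0.4] [529.3 118.2 137.3] [ 3.141e+00  1.000e-03 -1.980e-01]
tcp local [-31.68616069 -28.38687934]
shoulder 2106 49.13666541784865 [[-57.9 -61.2]
 [ -1.1   0.2]] ((-30.658586502075195, -30.536611557006836), (62.82579803466797, 59.49812316894531), 89.73490905761719)
plane tilt [1.6000e-02 7.0000e-03 4.9975e+01]
cap z 92.61267732906737
wallB [ 1.38906883 18.31493015]
```

View pics/w7c.png

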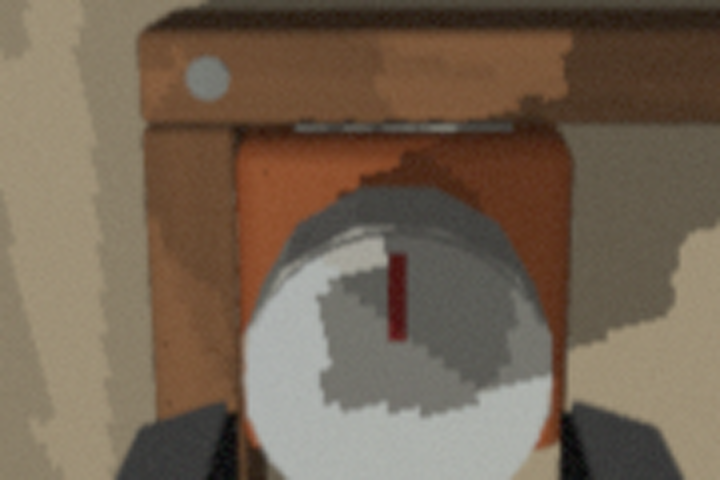

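Both walls are flush, and the red mark at crop (397,295) points along the bottle's x, so the cap is still locked. I'll descend and grip.

>>> {"fn": "drive_tool", "kwargs": {
  "steps": [
    {"delta_pos": [0,0,0],"yaw": 0,"hand": 80},
    {"delta_pos": [0,0,0],"yaw": 0,"hand": 80},
    {"delta_pos": [0,0,0],"yaw": 0,"hand": 80},
    {"delta_pos": [0,0,0],"yaw": 0,"hand": 80},
    {"delta_pos": [0,0,0],"yaw": 0,"hand": 80}
  ]
}}

```text
clock: 11.57
eef_pos: [529.6, 118.5, 137.7]
eef_rot: [-3.142, -0.0, -0.198]
wrist_force: [-0.0, 0.1, 0.6]
finger_gap: 79.0
```

>>> {"fn": "drive_tool", "kwargs": {
  "steps": [
    {"delta_pos": [0,-0.3,-20],"yaw": 0,"hand": 80},
    {"delta_pos": [0,-0.3,-20],"yaw": 0,"hand": 80},
    {"delta_pos": [0,0,-14],"yaw": 0,"hand": 80},
    {"delta_pos": [0,0,-5],"yaw": 0,"hand": 80},
    {"delta_pos": [0,0,0],"yaw": 0,"hand": 80}
  ]
}}

```text
clock: 11.98
eef_pos: [529.1, 118.0, 77.7]
eef_rot: [3.141, 0.002, -0.198]
wrist_force: [-0.4, 0.2, 0.5]
finger_gap: 79.7
```

>>> {"fn": "drive_tool", "kwargs": {
  "squeeze": 15,
  "steps": [
    {"delta_pos": [0,0,0],"yaw": 0,"hand": 60},
    {"delta_pos": [0,0,0],"yaw": 0,"hand": 50},
    {"delta_pos": [0,0,0],"yaw": 0,"hand": 40},
    {"delta_pos": [0,0,0],"yaw": 0,"hand": 40},
    {"delta_pos": [0,0,0],"yaw": 0,"hand": 40}
  ]
}}

```text
clock: 12.4
eef_pos: [529.8, 118.1, 79.1]
eef_rot: [-3.141, -0.001, -0.198]
wrist_force: [0.2, 0.0, 0.0]
finger_gap: 50.2
```

>>> {"fn": "drive_tool", "kwargs": {
  "squeeze": 40,
  "steps": [
    {"delta_pos": [0,0,0],"yaw": 0,"hand": 40},
    {"delta_pos": [0,0,0],"yaw": 0,"hand": 40},
    {"delta_pos": [0,0,0],"yaw": 0,"hand": 40}
  ]
}}

```text
clock: 12.65
eef_pos: [529.8, 118.2, 79.0]
eef_rot: [-3.141, -0.001, -0.198]
wrist_force: [-0.4, 1.2, 4.4]
finger_gap: 47.7
```

>>> {"fn": "drive_tool", "kwargs": {
  "steps": [
    {"delta_pos": [0.3,0.2,-1.5],"yaw": 0,"hand": 40},
    {"delta_pos": [0.3,0.2,-1.5],"yaw": 0,"hand": 40},
    {"delta_pos": [0,0,-1],"yaw": 0,"hand": 40},
    {"delta_pos": [0,0,0],"yaw": 0,"hand": 40}
  ]
}}

```text
clock: 12.98
eef_pos: [530.0, 118.3, 74.8]
eef_rot: [3.141, 0.001, -0.198]
wrist_force: [-3.9, -2.1, 8.1]
finger_gap: 47.9
```

>>> {"fn": "drive_tool", "kwargs": {
  "steps": [
    {"delta_pos": [0,0,-1],"yaw": 0,"hand": 40},
    {"delta_pos": [0,0,-1],"yaw": 0,"hand": 40},
    {"delta_pos": [0,0,0],"yaw": 0,"hand": 40}
  ]
}}

```text
clock: 13.23
eef_pos: [530.1, 118.3, 73.0]
eef_rot: [3.141, 0.0, -0.198]
wrist_force: [-5.3, -2.2, 10.8]
finger_gap: 47.7
```

>>> {"fn": "drive_tool", "kwargs": {
  "steps": [
    {"delta_pos": [0,0,-1],"yaw": 0,"hand": 40},
    {"delta_pos": [0,0,-1],"yaw": 0,"hand": 40},
    {"delta_pos": [0,0,0],"yaw": 0,"hand": 40}
  ]
}}

```text
clock: 13.48
eef_pos: [530.2, 118.3, 71.9]
eef_rot: [3.141, -0.0, -0.198]
wrist_force: [-9.7, -4.1, 18.8]
finger_gap: 47.4
```

```bash
python3 -c "
from h import *
chk('w8')"
```

```text
13.4833 [-9.7 -4.1 18.8] [530.2 118.3  71.9] [ 3.141 -0.    -0.198]
tcp local [-30.84626479 -28.13169599]
shoulder 2831 49.241912046002454 [[-24.5 -60.9]
 [ -1.1  -0.1]] ((-30.517498016357422, -30.620656967163086), (62.160888671875, 59.106048583984375), 89.81754302978516)
plane tilt [7.0000e-03 8.0000e-03 5.0009e+01]
cap z 85.5883741613017
wallB [ 1.68520112 17.99910664]
```

View pics/w8c.png

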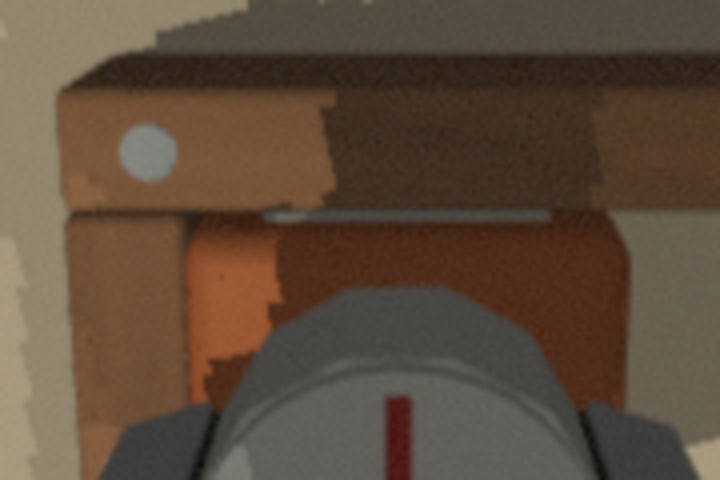

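The cap top dropped 7.0 mm, to the hard stop, and the bottle is still flush. Now I'll twist anticlockwise.

>>> {"fn": "drive_tool", "kwargs": {
  "steps": [
    {"delta_pos": [0,0,0],"yaw": 0.06,"hand": 40},
    {"delta_pos": [0,0,0],"yaw": 0.06,"hand": 40},
    {"delta_pos": [0,0,0],"yaw": 0.06,"hand": 40}
  ]
}}

```text
clock: 13.78
eef_pos: [530.3, 118.2, 71.9]
eef_rot: [3.141, -0.0, -0.016]
wrist_force: [-8.2, -4.1, 18.4]
finger_gap: 47.3
```

```bash
python3 -c "
from h import *
chk('w9');print(manip.read_state()['moment'])"
```

```text
13.7833 [-8.2 -4.1 18.4] [530.3 118.2  71.9] [ 3.141 -0.    -0.016]
tcp local [-30.78231705 -28.24983092]
shoulder 2783 49.17650424701898 [[-28.2 -60.5]
 [ -1.1   0.1]] ((-15.977272033691406, -30.332313537597656), (30.516725540161133, 62.387760162353516), 0.7711002230644226)
plane tilt [-2.0000e-03  1.1000e-02  5.0048e+01]
cap z 85.5444905208206
wallB [ 1.03047571 18.10633026]
[-0.77387574  1.44969827 -0.07985321]
```

View pics/w9.png

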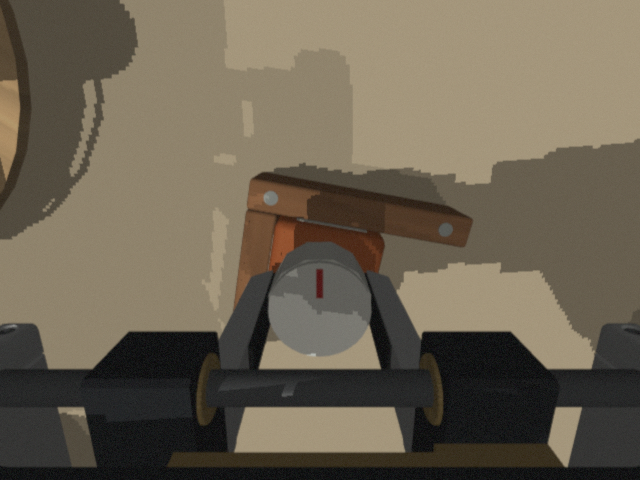

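The cap turns with the gripper and the bottle stays square, so I'll continue.

>>> {"fn": "drive_tool", "kwargs": {
  "steps": [
    {"delta_pos": [0,0,0],"yaw": 0.09,"hand": 40},
    {"delta_pos": [0,0,0],"yaw": 0.09,"hand": 40},
    {"delta_pos": [0,0,0],"yaw": 0.09,"hand": 40},
    {"delta_pos": [0,0,0],"yaw": 0.09,"hand": 40}
  ]
}}

```text
clock: 14.17
eef_pos: [530.1, 117.8, 71.9]
eef_rot: [3.141, 0.001, 0.346]
wrist_force: [-10.8, -7.6, 21.9]
finger_gap: 48.0
```

>>> {"fn": "drive_tool", "kwargs": {
  "steps": [
    {"delta_pos": [0,0,0],"yaw": 0.09,"hand": 40},
    {"delta_pos": [0,0,0],"yaw": 0.09,"hand": 40},
    {"delta_pos": [0,0,0],"yaw": 0.09,"hand": 40},
    {"delta_pos": [0,0,0],"yaw": 0.09,"hand": 40}
  ]
}}

```text
clock: 14.5
eef_pos: [530.2, 117.6, 71.9]
eef_rot: [3.141, 0.001, 0.706]
wrist_force: [-9.3, -10.0, 19.7]
finger_gap: 47.8
```

>>> {"fn": "drive_tool", "kwargs": {
  "steps": [
    {"delta_pos": [0,0,0],"yaw": 0.09,"hand": 40},
    {"delta_pos": [0,0,0],"yaw": 0.06,"hand": 40},
    {"delta_pos": [0,0,0],"yaw": 0,"hand": 40}
  ]
}}

```text
clock: 14.75
eef_pos: [530.2, 117.4, 71.9]
eef_rot: [3.141, 0.001, 0.856]
wrist_force: [-9.3, -9.4, 20.0]
finger_gap: 47.6
```

```bash
python3 -c "
from h import *
chk('w10');s=manip.read_state();print(s['moment'],s['joints'])"
```

```text
14.75 [-9.3 -9.4 20. ] [530.2 117.4  71.9] [3.141e+00 1.000e-03 8.560e-01]
tcp local [-30.6557615  -28.96691231]
shoulder 2812 48.95888752481024 [[-59.1 -36.7]
 [ -1.2   0.6]] ((-23.684120178222656, -8.499561309814453), (34.78212356567383, 71.22281646728516), 60.942501068115234)
plane tilt [-1.000e-02 -1.200e-02  4.944e+01]
cap z 85.51631759782782
wallB [ 0.36498954 18.33648502]
[-1.92093892  1.65693401  0.18188171] [ 0.15129186  0.45783318  1.6837214  -0.0020273   1.00028005  0.87030172]
```

View pics/w10.png

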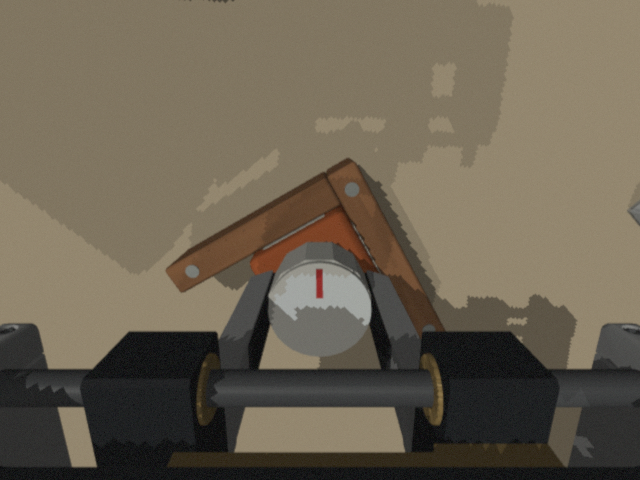

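The cap has turned 60.4° and the bottle is still square in the corner. I'll ease off the preload and lift straight up.

>>> {"fn": "drive_tool", "kwargs": {
  "steps": [
    {"delta_pos": [-0.4,-0.4,1.5],"yaw": 0,"hand": 40},
    {"delta_pos": [-0.4,-0.4,1.5],"yaw": 0,"hand": 40},
    {"delta_pos": [0,0,2],"yaw": 0,"hand": 40},
    {"delta_pos": [0,0,0],"yaw": 0,"hand": 40}
  ]
}}

```text
clock: 15.13
eef_pos: [530.0, 117.3, 76.4]
eef_rot: [3.14, -0.0, 0.852]
wrist_force: [0.1, -5.1, 8.8]
finger_gap: 47.8
```

>>> {"fn": "drive_tool", "kwargs": {
  "steps": [
    {"delta_pos": [0,0,2],"yaw": 0,"hand": 40},
    {"delta_pos": [0,0,2],"yaw": 0,"hand": 40},
    {"delta_pos": [0,0,0],"yaw": 0,"hand": 40}
  ]
}}

```text
clock: 15.38
eef_pos: [529.6, 117.4, 79.9]
eef_rot: [3.141, 0.0, 0.852]
wrist_force: [1.2, -5.8, 3.8]
finger_gap: 47.5
```

```bash
python3 -c "
from h import *
chk('w11');s=manip.read_state();print(s['moment'])"
```

```text
15.3833 [ 1.2 -5.8  3.8] [529.6 117.4  79.9] [3.141 0.    0.852]
tcp local [-31.2857486  -29.16201961]
shoulder 3082 49.111295901804 [[-59.6 -40.7]
 [ -1.2   0.4]] ((-23.79773712158203, -10.52151107788086), (38.34859085083008, 73.1089859008789), 60.69594192504883)
plane tilt [5.0000e-03 2.0000e-03 4.9725e+01]
cap z 93.42040521697805
wallB [ 0.3540536  18.32854287]
[-1.12517698 -0.19122256  0.00404783]
```

View pics/w11.png

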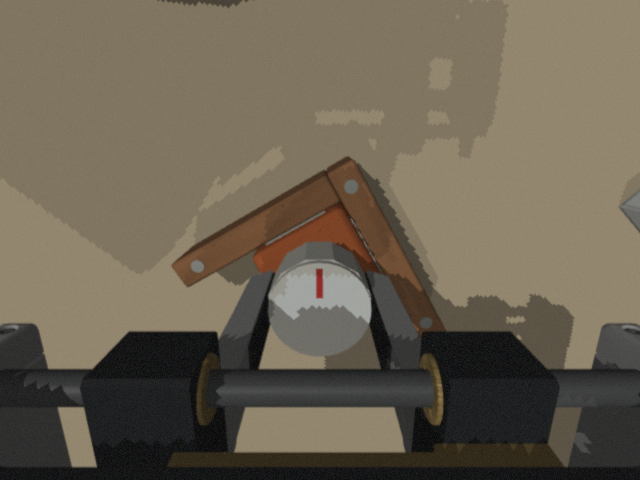

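>>> {"fn": "drive_tool", "kwargs": {
  "steps": [
    {"delta_pos": [0,-0.4,1],"yaw": 0,"hand": 40},
    {"delta_pos": [0,-0.3,2],"yaw": 0,"hand": 40},
    {"delta_pos": [0,0,2],"yaw": 0,"hand": 40},
    {"delta_pos": [0,0,0],"yaw": 0,"hand": 40}
  ]
}}

```text
clock: 15.77
eef_pos: [529.3, 117.1, 84.8]
eef_rot: [-3.141, 0.0, 0.852]
wrist_force: [0.6, -1.7, -0.5]
finger_gap: 47.7
```

>>> {"fn": "drive_tool", "kwargs": {
  "steps": [
    {"delta_pos": [0,0,3],"yaw": 0,"hand": 40},
    {"delta_pos": [0,0,4],"yaw": 0,"hand": 40},
    {"delta_pos": [0,0,4],"yaw": 0,"hand": 40},
    {"delta_pos": [0,0,0],"yaw": 0,"hand": 40}
  ]
}}

```text
clock: 16.1
eef_pos: [529.8, 117.2, 96.7]
eef_rot: [3.141, -0.001, 0.852]
wrist_force: [-0.2, -0.9, -1.2]
finger_gap: 47.7
```

```bash
python3 -c "
from h import *
chk('w12')"
```

```text
16.1 [-0.2 -0.9 -1.2] [529.8 117.2  96.7] [ 3.141e+00 -1.000e-03  8.520e-01]
tcp local [-31.08810628 -29.25453792]
shoulder 3414 49.19282468586201 [[-59.8 -47.9]
 [ -1.3   0.3]] ((-31.466785430908203, -26.076148986816406), (53.748172760009766, 60.94926452636719), 89.92501831054688)
plane tilt [7.000e-03 6.000e-03 4.978e+01]
cap z 91.37533599307176
wallB [ 0.22357728 18.32498393]
```

The bottle stays down and the cap is free. I'll lift another 35 mm.

>>> {"fn": "drive_tool", "kwargs": {
  "steps": [
    {"delta_pos": [0,0,6],"yaw": 0,"hand": 40},
    {"delta_pos": [0,0,10],"yaw": 0,"hand": 40},
    {"delta_pos": [0,0,10],"yaw": 0,"hand": 40},
    {"delta_pos": [0,0,9],"yaw": 0,"hand": 40},
    {"delta_pos": [0,0,0],"yaw": 0,"hand": 40}
  ]
}}

```text
clock: 16.57
eef_pos: [530.4, 117.2, 133.2]
eef_rot: [3.139, -0.003, 0.852]
wrist_force: [-0.8, 0.4, -0.0]
finger_gap: 47.8
```

>>> {"fn": "drive_tool", "kwargs": {
  "steps": [
    {"delta_pos": [0,0,0],"yaw": 0,"hand": 40},
    {"delta_pos": [0,0,0],"yaw": 0,"hand": 40},
    {"delta_pos": [0,0,0],"yaw": 0,"hand": 40},
    {"delta_pos": [0,0,0],"yaw": 0,"hand": 40}
  ]
}}

```text
clock: 16.9
eef_pos: [529.2, 117.0, 130.2]
eef_rot: [-3.141, 0.001, 0.852]
wrist_force: [-0.4, -0.5, -0.4]
finger_gap: 47.6
```

```bash
python3 -c "
from h import *
chk('w13')
c=load('w13');w=cloud(c);t=-0.198;M=np.array([[np.cos(t),-np.sin(t)],[np.sin(t),np.cos(t)]]);q=(w[...,:2]-[566,139.8])@M;z=w[...,2]
C=(z>110)&(z<160)&(np.hypot(q[...,0]+31,q[...,1]+30)<22);A=np.c_[q[C],np.ones(C.sum())];print('cap top',np.median(z[C]))
K=C&(abs(z-np.median(z[C]))<6);A=np.c_[q[K],np.ones(K.sum())];print('cap tilt',np.linalg.lstsq(A,z[K],rcond=None)[0])
shot('scene','s13'); crop('s13',220,130,420,290,4,'s13c'); shot('top','t13')"
```

```text
16.9 [-0.4 -0.5 -0.4] [529.2 117.  130.2] [-3.141e+00  1.000e-03  8.520e-01]
tcp local [-31.57283294 -29.6100506 ]
shoulder 3432 49.28219152576277 [[-60.1 -58.1]
 [ -1.3   0.2]] ((-31.586788177490234, -30.186601638793945), (62.09410095214844, 61.15494155883789), 89.9762191772461)
plane tilt [9.0000e-03 9.0000e-03 4.9971e+01]
cap z nan
wallB [ 0.15290516 18.31357568]
cap top 143.7525026744651
cap tilt [6.20383318e-04 1.20284498e-03 1.43806586e+02]
  return _methods._mean(a, axis=axis, dtype=dtype,
  ret = ret.dtype.type(ret / rcount)
```

View pics/s13c.png

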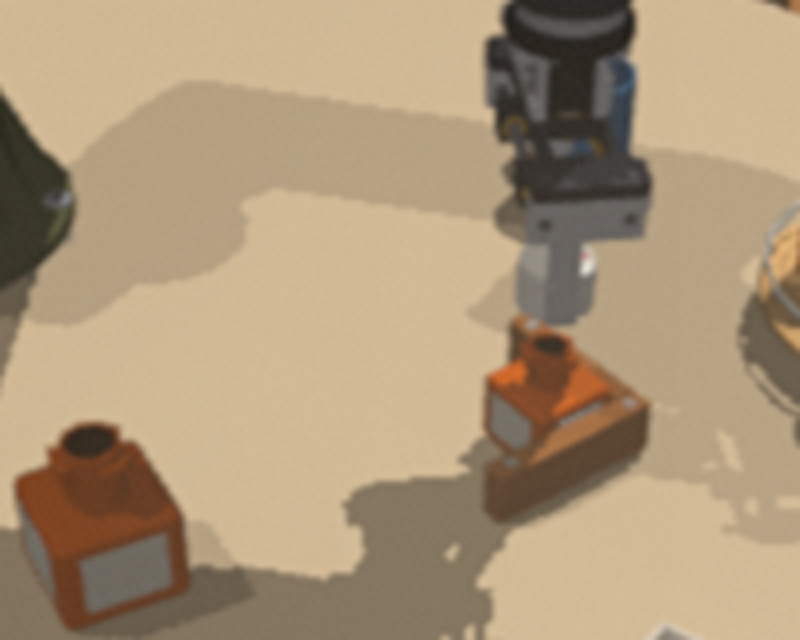

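View pics/w13.png

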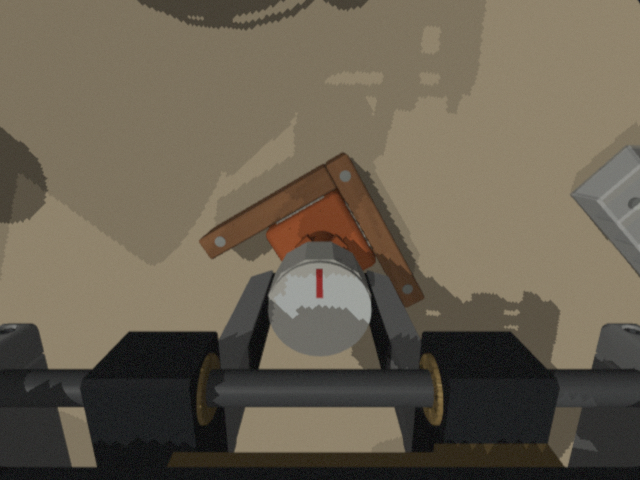

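View pics/t13.png

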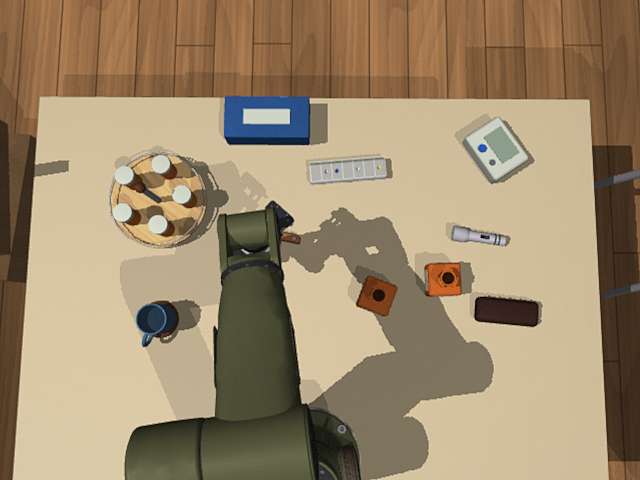

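The open bottle sits flush in the corner with the cap level above it: its top is at about 145 mm, so its lower edge is at about 113 mm. The bystanders are where they were. I'm handing the job in.

```bash
python3 -c "
from cell import manip
s=manip.read_state();print(s['clock'],abs(s['qd']).max(),s['finger_gap'])
print(manip.sign_off())"
```

```text
17.05 0.002742190444106181 47.53670930367545
the job is handed in; nothing more can be done
None
```

The job is handed in at about 17 s. The square amber bottle is open in the fence corner and the gripper is holding its cap above it. No verdict came back, so this rests on my own checks.

**How it went:** I carried the closed bottle to the corner by its cap. Sliding it in through the cap left about a 3 mm gap to the side wall and tilted the bottle by about 0.04 rad. I released it and pushed it flush with closed fingers low on the body. Then I regripped the cap, pressed it down 7 mm to its stop at about 19 N, turned it 60.4° anticlockwise and lifted it straight up.

**Last checks:**
- **Bottle:** its centre is at about (-31.6, -30.2) mm in the fence frame, square and upright to within about 0.01 rad, and no gap to either wall is visible.
- **Cap:** it is level and at rest in the gripper at an opening of 47.5 mm. Its lower edge is about 112–114 mm up, roughly 33 mm above the neck and within a few mm of the bottle's centre.
- **Bystanders:** the carousel, mug, organizer, flashlight and glasses case look unmoved in the top view. I compared them by eye and did not measure them.

**Disagreement:** before the low push, the wrist camera placed the bottle about 3 mm further from the side wall than the arm's own position did. I went by the gap visible in the image, and the wall contact force during the low push (about 11 N) confirmed it.

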